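# Tilt a support rod out of the slotted rod bin

## Task

Two support rods are stored in the blue covered bin, each sticking out through its own narrow slot behind the front lip. Take the plain round rod (not the one ending in a ring): tip its free end up over the lip, draw it out through its slot, and lay it across both V posts of the steel rod rest, centred on it, without dropping it. Leave the ring-ended rod in its place.

Things in the scene. Friction and masses are not known exactly. Their poses are not given: they have to be found in the camera images.
- rod_grip (a point): Plain round aluminium rod, 12 mm in diameter, 230 mm long, about 70 g, lying level in either of the bin's slots. This point: on its axis, 40 mm from the free end, 190 mm from the hidden tail, 42 mm in front of the slotted wall, 31 mm above the table; a good place to grasp across the rod from above. x runs along the rod from free end to tail; it may be rolled about x.
- ringrod_mid (a point): The other rod, to be left alone: a 10 mm square aluminium bar ending in a flat ring of 42 mm outside diameter, 227 mm long in all, in the bin's other slot, parallel to the plain rod. This point is the middle of its length, at half thickness; x runs from ring to tail, z up.
- bin: Fixed blue bin, 190 mm wide. Origin on the table, mid-width, under the slotted wall's outer face; x points inside, along the rods. Slots 24 mm wide at y = +40 and -40 mm, from z = 25 (sill, inner floor) to 82 mm. A clear cover slopes to 42 mm at the rear. In front a trough, floor z = 5 mm; lip at x = -95 to -101, top z = 46 mm. Turned 12 degrees up about its tail, a rod clears lip and slot.
- rest_v (a point): Fixed steel rod rest: base plate 150 x 110 x 6 mm with two V posts 8 mm thick at x = +45 and -45 mm, each V 90 degrees, open upwards, its mouth 55 mm across and 57 mm above the table. This point: midway between the posts, 38.5 mm above the table, where the middle of the laid rod's axis belongs. x is the line along which the rod lies (either way round), z up.

How it is judged:
By the outcome, as a careful person would: the job done as asked, in the order asked, and still so for the second after the job is handed in, with the robot touching nothing.
It also fails if it takes over 42 s, if anything falls off the work surface, if the arm or the gripper's body presses on something with over 40 N, if the wrist force passes 120 N, or if a joint passes its speed limit or range.

## Robot

A 6-joint arm with a two-finger parallel gripper is mounted at the origin on the work surface. World frame = base frame: x ahead of the robot, y to its left, z up, the work surface at z = 0. Lengths are in m, angles in rad, forces in N, time in s.
With the tool pointing down it reaches from about 0.3 to 0.775 m from the base axis. Payload 14.6 kg.
Tool frame: the origin (TCP) lies on the centre line of the jaws, within the pads' length; the fingertips stand 17 mm ahead of it and the grasp point (between the pads) lies 2 mm behind it; z points along the fingers, x is the direction in which the jaws open and shut, and the axes are right-handed (so a half turn about z gives the same grasp; the last joint's range is limited). The gripper opens to 94 mm and grips with 3 to 60 N. Pads are 16 mm wide; open, the fingers measure 119 mm over their backs; the gripper's body (75 mm by 177 mm) begins 78 mm behind the grasp point.
Start: joints at [1.174, 0.3, 1.521, -0, 1.321, -0.067], TCP at [0.178, 0.52, 0.188] pointing down, gripper open.
Joint ranges: [-3.03, 3.03], [-0.79, 2.21], [0.23, 2.52], [-1.04, 4.18], [0, 3.07], [-2.55, 2.55]. Speed limits (rad/s): [2.22, 2.22, 2.57, 3.14, 3.14, 3.14].

## Interface

Orientations are given as [roll, pitch, yaw] about the fixed x, y, z axes, in that order (R = Rz(yaw) Ry(pitch) Rx(roll)).
In Python, from station import ctrl gives the robot as it stands. The module is installed in compiled form; this text tells all that it offers.
- The arm moves only by the tool drive_tool, never from a script. Its argument "increments" is a list of rows, each a list of 3 entries, a list of its own where there are three numbers: the turn, a rotation vector about the tool's x, y, z in degrees, then the shift along the tool's x, y, z in mm, then the opening, from 0 (shut) to 1 (fully open). In form: [[[ax, ay, az], [dx, dy, dz], hand], ...]. A call has 1 to 20 rows; each row shifts and turns the commanded pose from where the row before left it, along the tool's axes as they then stand; what a row does not reach is not made up. A row lasts 1/8 s, in which the tool goes at most 62.5 mm and 10.7 degrees, less where a joint would pass 70% of its speed; a pose out of reach is approached as far as the arm can. A call with a gripper value outside its range is refused whole. The fingers move at their own pace and stop on an object; "squeeze" is the grip in N (left out, the last holds). Time passes only in rows, so rows that do not move let the fingers close. It gives the time, the measured TCP pose, the force and the opening at its end, in the units of the state.
- ctrl.get_obs(): the state, without advancing time (a new reading comes with each control period).
- ctrl.camera(name): name is "side" or "top" or "wrist"; returns the picture (420x560x3 uint8, red, green, blue); there is no depth.
- ctrl.calibration(name): a dict with "fx", "fy", "cx", "cy" (pixels), "rvec" (rotation vector, rad) and "tvec" (3), from world to camera coordinates, as OpenCV has them. Camera axes: x right, y down, z forward; pixel columns grow to the right and rows downward; lengths in m; the calibration is good to about 2 mm. A picture is of the moment at which its call begins: read the wrist's pose just before it. calibration takes no time and is no camera call; for the wrist camera it gives the pose at the moment of the call.
- ctrl.hand_in(): hands the job in, once; it reports no verdict.
The state is a dict: "time_s": time; "qpos": joint angles; "joint_vel": joint speeds; "tau": joint torques, N m; "ee_pos": TCP position; "eef_rot": TCP orientation; "force": force on the tool from outside, world axes, zero at the start; "moment": the same for the moment, N m; "grip_width": finger opening in m.
Only numpy, scipy, OpenCV 4.12 (cv2) and the standard library are available. Lean on these libraries where they do the work, as an engineer would, in place of code of your own. Each camera call takes 0.05 s, during which the arm holds its last target.

## Working session

There is one attempt and no reset: what is moved stays moved. The work goes in short steps, Python scripts to look and compute and a tool call to move; the robot and the scene stay as the last step left them, time stands still between calls to the robot, and variables do not carry over. Pictures are saved under pics/ and viewed, and the job is handed in when it is done.

Besides the shell and the picture viewer there is one more tool, called after ">>>" as a command line: name --argument value ..., lists and objects as JSON in quotes. drive_tool: Moves the arm, as the interface text tells. Its arguments: {"type":"object","properties":{"increments":{"type":"array"},"squeeze":{"type":"number"}},"required":["increments"]}

```bash
mkdir -p pics; python3 - <<'E'
from station import ctrl
import cv2
for n in ["side","top","wrist"]:
    print(n,ctrl.calibration(n))
    cv2.imwrite(f"pics/{n}0.png",ctrl.camera(n)[:,:,::-1])
print(ctrl.get_obs())
E
```

```text
side {'fx': 462.9017615566739, 'fy': 462.9017615566739, 'cx': 284.83048965014444, 'cy': 206.32896207840412, 'rvec': array([ 0.80064404, -2.59122308,  1.10980817]), 'tvec': array([0.44528809, 0.28927076, 0.72536184])}
top {'fx': 537.3949498583173, 'fy': 537.3949498583173, 'cx': 285.9715006402092, 'cy': 199.53049271491184, 'rvec': array([ 2.13375759, -2.15527196,  0.15681384]), 'tvec': array([-0.00355193,  0.55979219,  0.84527567])}
wrist {'fx': 292.5466995984082, 'fy': 292.5466995984082, 'cx': 279.1339489292862, 'cy': 204.59209821832434, 'rvec': array([-2.37668281, -1.69865922, -0.2249368 ]), 'tvec': array([-0.55019008, -0.02656545,  0.39018337])}
{'time_s': 0.15, 'qpos': array([ 1.17436421e+00,  3.00379118e-01,  1.52142263e+00, -1.17264252e-05,
        1.32071678e+00, -6.66445152e-02]), 'joint_vel': array([-2.66825976e-04, -1.89689960e-03, -6.20746512e-04, -7.33097734e-05,
       -1.29618277e-03,  2.16540705e-04]), 'tau': array([-1.04885105e-04, -5.31963122e+01, -3.52822924e+01,  7.08243437e-02,
        2.36090657e-02, -8.89267062e-05]), 'ee_pos': array([0.17805854, 0.52015136, 0.18730383]), 'eef_rot': array([-3.14154233e+00,  9.24575565e-04,  1.24101166e+00]), 'force': array([ 0.09469855, -0.12587285,  0.49397679]), 'moment': array([-0.02303223, -0.06526097,  0.01107727]), 'grip_width': 0.0941296623941606}
```

View pics/side0.png

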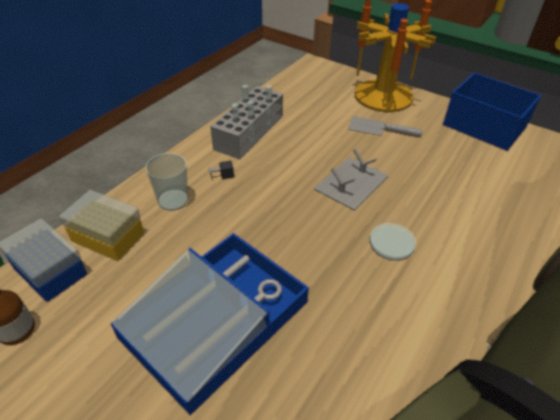

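View pics/top0.png

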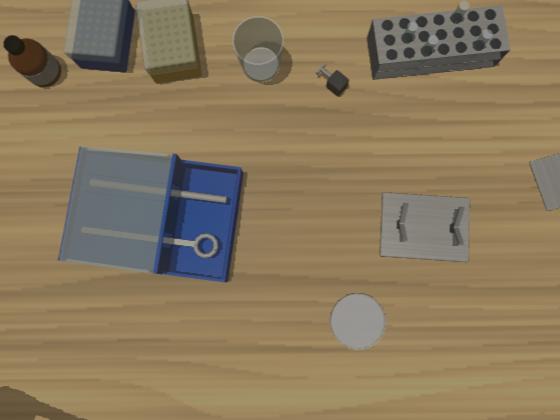

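View pics/wrist0.png

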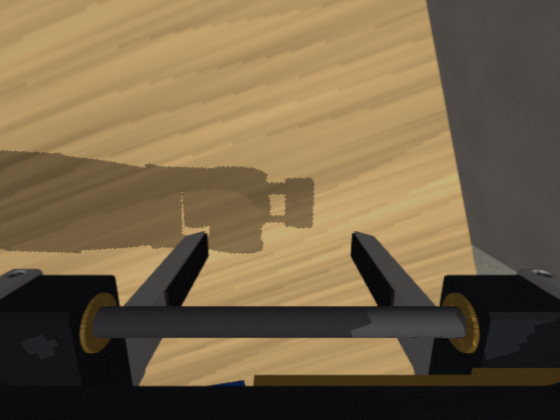

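The plain rod's free end is near (226,199) in top and the ring near (206,245). The rest plate is about (382–469, 193–262). I'll enlarge these for precise pixel positions.

```bash
python3 - <<'E'
import cv2
t=cv2.imread("pics/top0.png"); s=cv2.imread("pics/side0.png")
def crop(im,x0,y0,x1,y1,k,n):
    c=cv2.resize(im[y0:y1,x0:x1],None,fx=k,fy=k,interpolation=cv2.INTER_CUBIC)
    for x in range((x0+19)//20*20,x1,20):
        cv2.line(c,((x-x0)*k,0),((x-x0)*k,6),(0,0,255),1); cv2.putText(c,str(x),((x-x0)*k,16),0,.4,(0,0,255),1)
    for y in range((y0+19)//20*20,y1,20):
        cv2.line(c,(0,(y-y0)*k),(6,(y-y0)*k),(0,0,255),1); cv2.putText(c,str(y),(8,(y-y0)*k+4),0,.4,(0,0,255),1)
    cv2.imwrite(n,c)
crop(t,55,140,255,290,4,"pics/tb.png")
crop(t,370,180,490,270,6,"pics/tr.png")
crop(s,110,230,310,380,4,"pics/sb.png")
crop(s,310,140,400,210,8,"pics/sr.png")
E
```

```text
(no output)
```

View pics/tb.png

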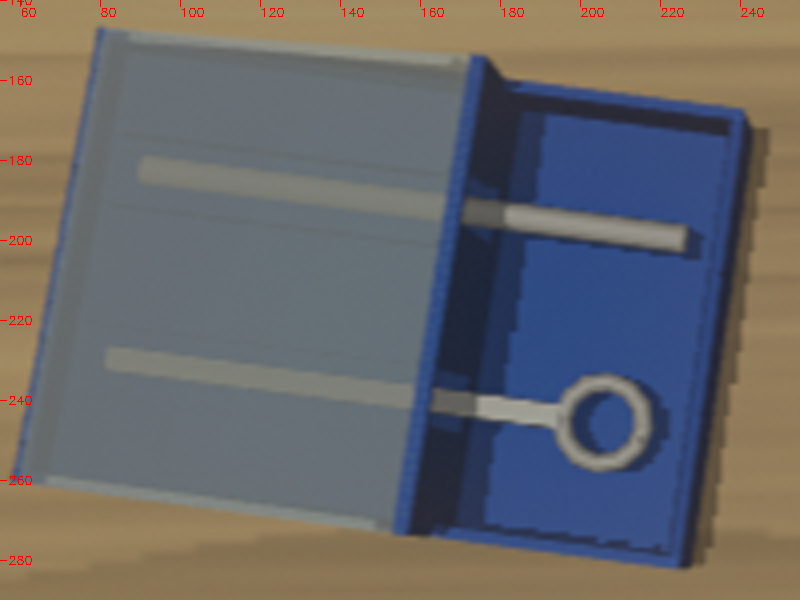

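View pics/tr.png

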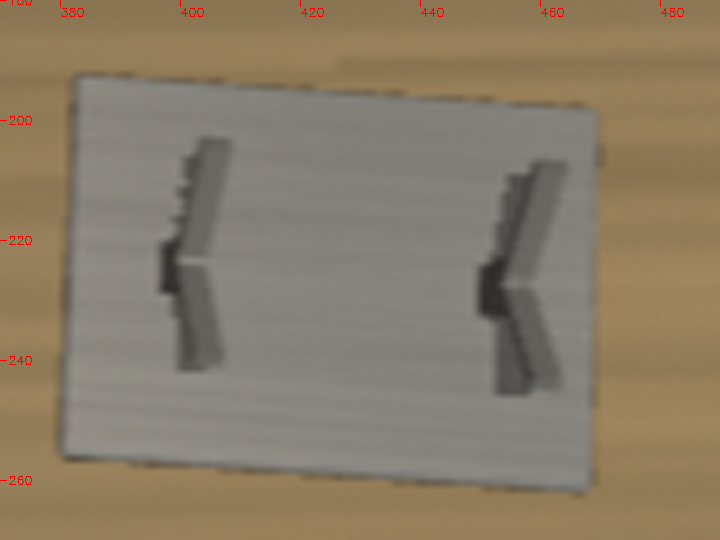

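View pics/sb.png

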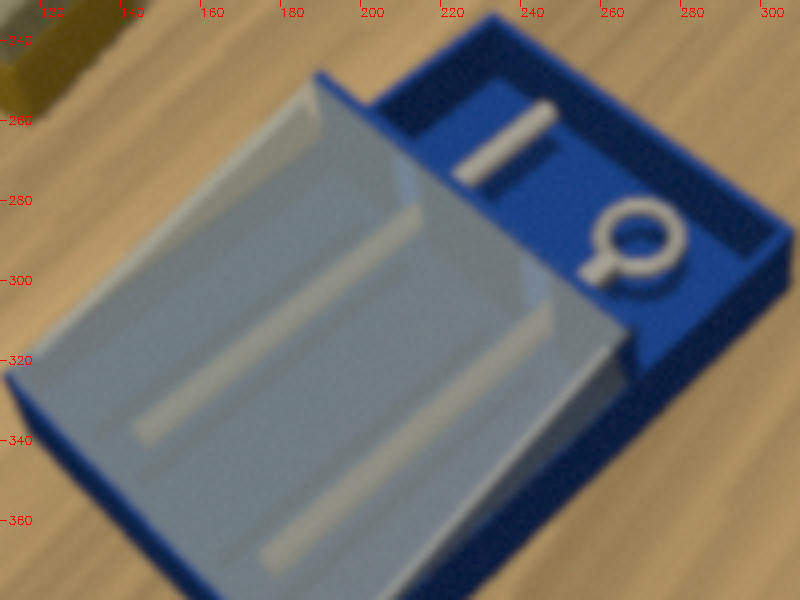

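View pics/sr.png

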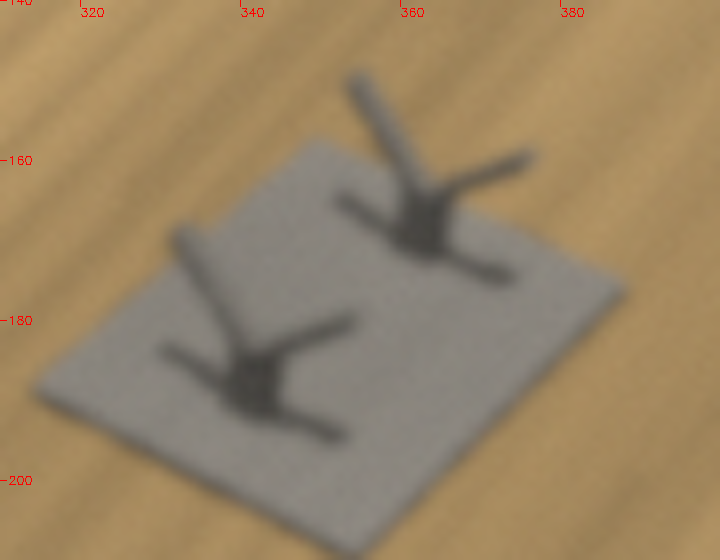

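```bash
cat > h.py <<'E'
import numpy as np, cv2
from station import ctrl
from scipy.optimize import least_squares
from scipy.spatial.transform import Rotation as R
C={n:ctrl.calibration(n) for n in ["side","top"]}
def proj(c,P):
    K=np.array([[c['fx'],0,c['cx']],[0,c['fy'],c['cy']],[0,0,1.]])
    return cv2.projectPoints(np.atleast_2d(P).astype(float),np.array(c['rvec']),np.array(c['tvec']),K,None)[0][:,0]
def ray(c,uv,z):
    Rm=cv2.Rodrigues(np.array(c['rvec']))[0]; t=np.array(c['tvec'])
    d=Rm.T@np.array([(uv[0]-c['cx'])/c['fx'],(uv[1]-c['cy'])/c['fy'],1]); o=-Rm.T@t
    return o+d*(z-o[2])/d[2]
def pix(c,x0,y0,k): return np.array([(c[0]+.5)/k-.5+x0,(c[1]+.5)/k-.5+y0])
def T(p,P):
    c,s=np.cos(p[2]),np.sin(p[2]); P=np.asarray(P)/1000.
    return np.stack([p[0]+c*P[:,0]-s*P[:,1],p[1]+s*P[:,0]+c*P[:,1],P[:,2]],1)
E
python3 - <<'E'
from h import *
tb=lambda *c:pix(c,55,140,4); tr=lambda *c:pix(c,370,180,6); sb=lambda *c:pix(c,110,230,4); sr=lambda *c:pix(c,310,140,8)
t,s=C['top'],C['side']
print("lip",ray(t,tb(748,110),.046),ray(t,tb(690,568),.046))
print("rod end/tail",ray(t,tb(686,237),.031),ray(t,tb(140,167),.031), "side",ray(s,sb(546,108),.031),ray(s,sb(145,430),.031))
print("ring ctr",ray(t,tb(604,422),.031))
co=[(76,74),(597,107),(592,492),(62,457)]
print([ray(t,tr(*c),.006) for c in co])
def fit(obs,p0):
    def f(p): return np.concatenate([(proj(C[n],T(p,[P]))[0]-uv) for n,P,uv in obs])
    return least_squares(f,p0,loss='soft_l1'),f
# rest
c4=np.array([ray(t,tr(*c),.006)[:2] for c in co]); ctr=c4.mean(0); d=(c4[1]-c4[0])+(c4[2]-c4[3]); yaw=np.arctan2(d[1],d[0])
L=[(-75,55,6),(75,55,6),(75,-55,6),(-75,-55,6)]
def mk(sgn):
    Lx=[(-75,sgn*55,6),(75,sgn*55,6),(75,-sgn*55,6),(-75,-sgn*55,6)]
    o=[('top',P,tr(*c)) for P,c in zip(Lx,co)]
    return o
side=[(318,136),(630,288),(355,560),(33,390)]
for sgn in (1,-1):
    r,f=fit(mk(sgn),[*ctr,yaw]); print(sgn,r.x,r.cost)
    if r.cost<50:
        for P in mk(sgn): print(P[1],proj(s,T(r.x,[P[1]])), )
        for x in (-45,45): print("top tips",[((proj(t,T(r.x,[(x,y,57)]))[0]-[370,180])*6).round() for y in (27.5,-27.5)], [((proj(s,T(r.x,[(x,y,57)]))[0]-[310,140])*8).round() for y in (27.5,-27.5)])
print([sr(*c) for c in side])
# bin: x axis rod direction
for sg in (1,-1):
    o=[('top',(-101,sg*95,46),tb(748,110)),('top',(-101,-sg*95,46),tb(690,568)),('top',(-82,sg*40,31),tb(686,237)),('top',(148,sg*40,31),tb(140,167)),
     ('side',(-101,sg*95,46),sb(492,14)),('side',(-101,-sg*95,46),sb(793,232)),('side',(-82,sg*40,31),sb(546,108)),('side',(148,sg*40,31),sb(145,430))]
    e=ray(t,tb(686,237),.031);ta=ray(t,tb(140,167),.031);dd=ta-e
    r,f=fit(o,[*((e+ta)/2)[:2],np.arctan2(dd[1],dd[0])]); print(sg,r.x,r.cost,f(r.x).reshape(-1,2).round(1).tolist())
    r2,f=fit(o[:4],r.x); print('toponly',r2.x,r2.cost)
E
```

```text
lip [0.61400483 0.06371473 0.046     ] [0.42681615 0.08657376 0.046     ]
rod end/tail [0.56336584 0.09073496 0.031     ] [0.59539733 0.32006244 0.031     ] side [0.56337795 0.09119475 0.031     ] [0.59385087 0.31632593 0.031     ]
ring ctr [0.48660643 0.12404168 0.031     ]
[array([ 0.57649445, -0.17477641,  0.006     ]), array([ 0.56541917, -0.32336655,  0.006     ]), array([ 0.4560636 , -0.31541949,  0.006     ]), array([ 0.46733669, -0.16688885,  0.006     ])]
1 [ 0.51634178 -0.24511367 -1.64486867] 0.2202514001540814
(-75, 55, 6) [[312.91469114 186.95668884]]
(75, 55, 6) [[348.4472748  155.61543703]]
(75, -55, 6) [[387.97414922 173.92110451]]
(-75, -55, 6) [[354.14598419 208.32319666]]
top tips [array([213., 148.]), array([206., 351.])] [array([179., 223.]), array([349., 306.])]
top tips [array([547., 169.]), array([544., 373.])] [array([352.,  71.]), array([518., 146.])]
-1 [ 0.61699419 -0.25001347 -1.59623434] 250.12017247493878
[array([349.3125, 156.5625]), array([388.3125, 175.5625]), array([353.9375, 209.5625]), array([313.6875, 188.3125])]
1 [0.61452874 0.16647798 1.44361068] 499.20770839266714 [[-9.1, 64.3], [20.3, -162.4], [0.3, -0.6], [1.0, 1.0], [41.9, 27.2], [-103.4, -76.5], [-0.1, -0.6], [-0.8, 1.0]]
toponly [0.61545425 0.16786072 1.45304288] 252.81002593435636
-1 [0.5347514  0.17748458 1.43229195] 6.351975193575743 [[-0.4, -0.5], [-2.5, 0.1], [-0.0, 0.2], [0.9, 0.3], [0.4, -2.1], [0.8, -2.1], [0.3, -0.1], [-1.4, 0.7]]
toponly [0.53461882 0.17680911 1.43611811] 2.1133179304100858
```

>>> drive_tool --increments '[[[0,0,8],[0,0,0],0.42],[[0,0,10],[0,0,0],0.42],[[0,0,10],[0,0,0],0.42],[[0,0,10],[0,0,0],0.42],[[0,0,10],[0,0,0],0.42],[[0,0,10],[0,0,0],0.42],[[0,0,10],[0,0,0],0.42],[[0,0,10],[0,0,0],0.42],[[0,0,1],[0,0,0],0.42]]'

```text
time_s: 1.27
ee_pos: [0.1781, 0.5203, 0.1875]
eef_rot: [3.141, 0.0, -0.138]
force: [-0.0, 0.3, 0.5]
grip_width: 0.0391
```

>>> drive_tool --increments '[[[0,0,0],[20,15,0],0.42],[[0,0,0],[32,24,0],0.42],[[0,0,0],[32,24,0],0.42],[[0,0,0],[32,24,0],0.42],[[0,0,0],[32,24,0],0.42],[[0,0,0],[32,24,0],0.42],[[0,0,0],[32,24,0],0.42],[[0,0,0],[32,24,0],0.42],[[0,0,0],[32,24,0],0.42],[[0,0,0],[32,24,0],0.42],[[0,0,0],[32,24,0],0.42],[[0,0,0],[32,24,0],0.42],[[0,0,0],[32,24,0],0.42],[[0,0,0],[32,24,0],0.42],[[0,0,0],[4,6,0],0.42],[[0,0,0],[0,0,0],0.42],[[0,0,0],[0,0,0],0.42]]'

```text
time_s: 3.4
ee_pos: [0.5676, 0.1309, 0.1879]
eef_rot: [-3.141, -0.0, -0.136]
force: [-0.4, 0.5, 0.1]
grip_width: 0.0398
```

```bash
cat >> h.py <<'E'
BIN=[0.5347,0.1771,1.434]; REST=[0.5163,-0.2451,-1.6449]
def Rt(o): return R.from_euler('xyz',o['eef_rot']).as_matrix()
def go(o,P,Rgoal=None):
    "shift in tool mm to bring GRASP point (2 mm behind tcp) to P; rotvec deg"
    M=Rt(o); g=o['ee_pos']-M[:,2]*.002
    sh=(M.T@(np.asarray(P)-g)*1000).round(1)
    rv=None if Rgoal is None else np.degrees(R.from_matrix(M.T@Rgoal).as_rotvec()).round(2)
    return rv,sh
E
python3 - <<'E'
from h import *
o=ctrl.get_obs(); print(o['time_s'],o['ee_pos'],o['eef_rot'],o['grip_width'],o['qpos'].round(2))
P=T(BIN,[(-42,-40,31)])[0]; print(P)
Rg=R.from_euler('xyz',[np.pi,0,BIN[2]-np.pi/2]).as_matrix()
print(go(o,P,Rg))
c=ctrl.calibration('wrist'); im=ctrl.camera('wrist')[:,:,::-1].copy()
print(proj(c,T(BIN,[(-82,-40,31),(-42,-40,31),(0,-40,31)])))
cv2.imwrite('pics/w1.png',im)
E
```

```text
3.4 [0.56760733 0.13093658 0.18790889] [-3.14145447e+00 -1.79686621e-05 -1.35859462e-01] 0.03978625202015657 [0.16 0.37 1.42 0.   1.34 0.3 ]
[0.56859878 0.13003756 0.031     ]
(array([-0.01, -0.  ,  0.05]), array([  1.1,   0.8, 158.9]))
[[280.07175542 221.09197979]
 [280.13621908 190.28648721]
 [280.20795363 156.00643027]]
```

View pics/w1.png

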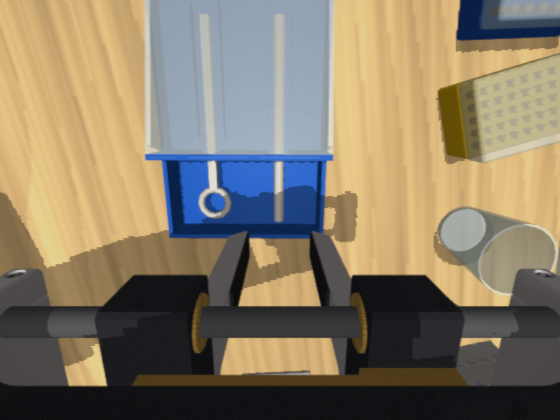

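The wrist view agrees with the fit: rod at column 279 and free end at row 221, against a predicted 280 and 221. Descending.

>>> drive_tool --increments '[[[0,0,0],[0.5,0.8,15],0.42],[[0,0,0],[0,0,22],0.42],[[0,0,0],[0,0,25],0.42],[[0,0,0],[0,0,25],0.42],[[0,0,0],[0,0,22],0.42],[[0,0,0],[0,0,20],0.42],[[0,0,0],[0,0,15],0.42],[[0,0,0],[0,0,10],0.42],[[0,0,0],[0,0,5],0.42],[[0,0,0],[0,0,0],0.42],[[0,0,0],[0,0,0],0.42]]' --squeeze 50

```text
time_s: 4.82
ee_pos: [0.5689, 0.1292, 0.0293]
eef_rot: [-3.141, -0.001, -0.138]
force: [-0.5, 0.6, 1.3]
grip_width: 0.0391
```

```bash
python3 - <<'E'
from h import *
o=ctrl.get_obs()
P=T(BIN,[(-42,-40,31)])[0]
print(go(o,P))
cv2.imwrite('pics/s2.png',cv2.resize(ctrl.camera('side')[210:360,150:350,::-1],None,fx=4,fy=4,interpolation=2))
E
```

```text
(None, array([-0.4, -0.8,  0.3]))
```

View pics/s2.png

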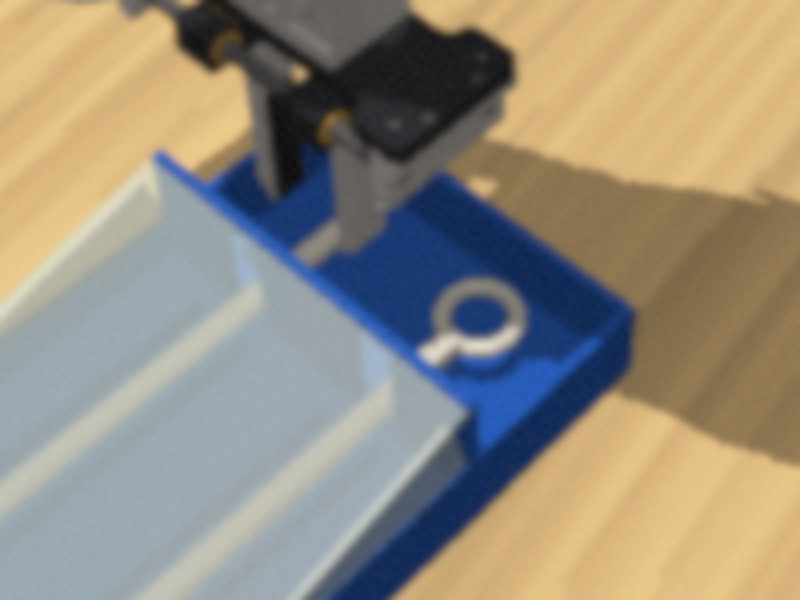

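The fingers straddle the plain rod, clear of the walls and the ring. Closing.

>>> drive_tool --increments '[[[0,0,0],[0,-0.8,0.3],0.3],[[0,0,0],[0,0,0],0.2],[[0,0,0],[0,0,0],0.1],[[0,0,0],[0,0,0],0],[[0,0,0],[0,0,0],0],[[0,0,0],[0,0,0],0],[[0,0,0],[0,0,0],0]]' --squeeze 50

```text
time_s: 5.75
ee_pos: [0.5687, 0.13, 0.0284]
eef_rot: [3.142, 0.0, -0.138]
force: [-0.7, 0.0, -1.0]
grip_width: 0.0005
```

```bash
python3 - <<'E'
from h import *
o=ctrl.get_obs();print(o['grip_width'],o['force'])
a=cv2.resize(ctrl.camera('side')[210:360,150:350,::-1],None,fx=3,fy=3,interpolation=2)
cv2.imwrite('pics/s3.png',a)
cv2.imwrite('pics/w3.png',ctrl.camera('wrist')[:,:,::-1])
cv2.imwrite('pics/t3.png',cv2.resize(ctrl.camera('top')[140:290,55:255,::-1],None,fx=3,fy=3,interpolation=2))
E
```

```text
0.0004637425126003806 [-0.67332139  0.03710675 -1.00664007]
```

View pics/s3.png

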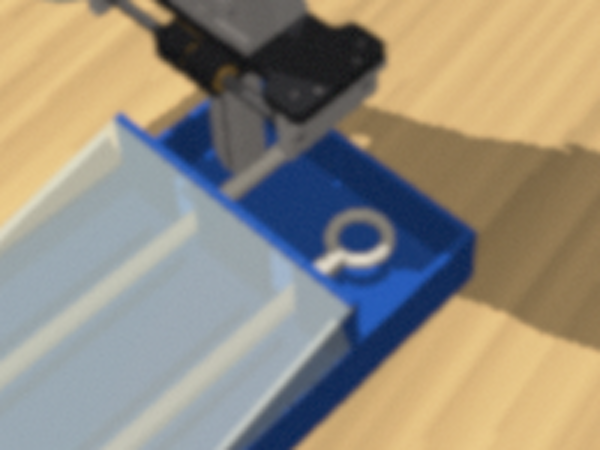

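View pics/w3.png

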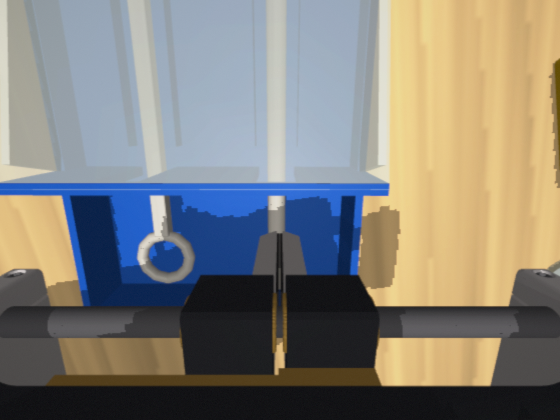

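View pics/t3.png

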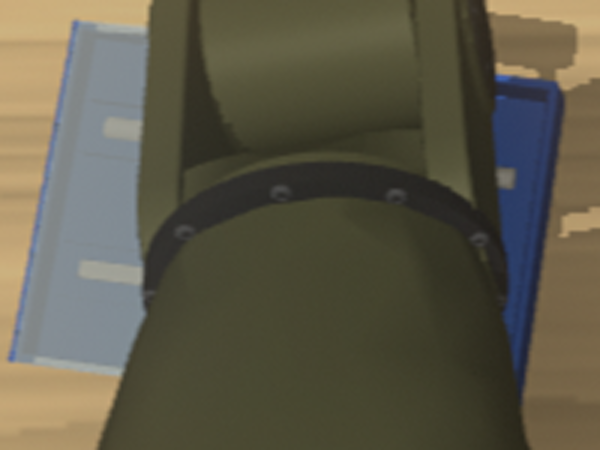

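```bash
python3 - <<'E'
from h import *
a=cv2.resize(ctrl.camera('side')[210:300,190:290,::-1],None,fx=8,fy=8,interpolation=2)[:600]
cv2.imwrite('pics/s4.png',a)
o=ctrl.get_obs();M=Rt(o)
for d in (-.06,0,.017): print(d,proj(C['side'],o['ee_pos']+M[:,2]*d)-[190,210])
print((proj(C['side'],T(BIN,[(-82,-40,31),(-42,-40,31),(0,-40,31)]))-[190,210])*8)
E
```

```text
-0.06 [[38.8924014  38.17787449]]
0 [[41.00717273 59.67278477]]
0.017 [[41.56914692 65.38479003]]
[[451.82534528 371.3208372 ]
 [327.56233338 470.68747763]
 [189.99383796 580.69381831]]
```

View pics/s4.png

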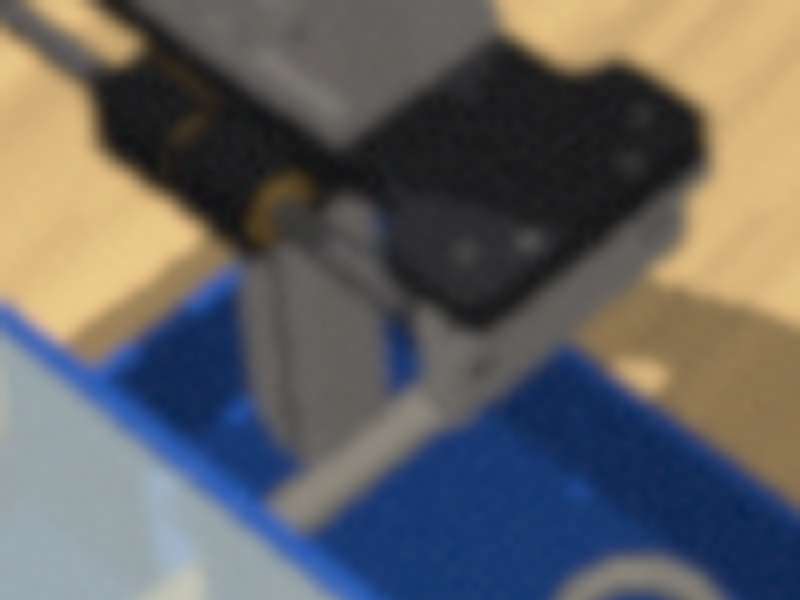

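```bash
python3 - <<'E'
from h import *
o=ctrl.get_obs();M=Rt(o);c=ctrl.calibration('wrist')
for d in (-.03,0,.017): print(d,proj(c,o['ee_pos']+M[:,2]*d))
print(o['ee_pos'],o['qpos'])
# s2 predicted tips
e=np.array([.5689,.1292,.0293])
for w in (-.020,-.032,.020,.032):
  print(w,(proj(C['side'],e+M[:,2]*.017+M[:,0]*w)-[150,210])*4, (proj(C['side'],e-M[:,2]*.005+M[:,0]*w)-[150,210])*4)
print(proj(c,T(BIN,[(-42,-40,31),(0,-40,31),(0,-52,82),(0,-28,82),(0,-95,90),(0,95,90)])))
E
```

```text
-0.03 [[279.53410469 252.15973945]]
0 [[279.45203327 234.8777521 ]]
0.017 [[279.41486284 227.05068057]]
[0.56869246 0.1299913  0.02843278] [1.61931682e-01 5.46897608e-01 1.56832466e+00 1.34619517e-05
 1.02640428e+00 2.99733287e-01]
-0.02 [[356.98162406 282.65224148]] [[354.58859772 253.01351192]]
-0.032 [[375.36341606 297.05682222]] [[373.29222833 267.48190372]]
0.02 [[297.42848034 235.98442654]] [[294.02402394 206.16314362]]
0.032 [[280.06068379 222.37444619]] [[276.37025078 192.50688018]]
[[279.31818017 236.12388857]
 [279.28062182 177.44356028]
 [303.21857783 194.27251834]
 [255.56176927 194.31436191]
 [394.6613769  197.91467568]
 [ -3.61133676 198.26633923]]
```

```bash
python3 - <<'E'
from h import *
o=ctrl.get_obs();M=Rt(o)
e=np.array([.5689,.1292,.0293])
for d in (-.015,-.01,-.005,0,.005):
  print(d)
  for nm,ws in (('near',(-.0195,-.032)),('far',(.0195,.032))):
    print(nm,[((proj(C['side'],e+M@np.array([w,y,d]))-[150,210])*4)[0].round().tolist() for w in ws for y in (-.008,.008)])
c=ctrl.calibration('wrist')
for d in (-.015,-.01,-.005,0,.017):
  print(d,[proj(c,o['ee_pos']+M@np.array([w,y,d]))[0].round().tolist() for w in (-.0125,.0125) for y in (-.008,.008)])
E
python3 - <<'E'
import cv2
a=cv2.imread('pics/s2.png')[120:300,200:450]
cv2.imwrite('pics/s2z.png',cv2.resize(a,None,fx=3,fy=3))
a=cv2.imread('pics/w3.png')[180:310,180:380]
cv2.imwrite('pics/w3z.png',cv2.resize(a,None,fx=4,fy=4))
E
```

```text
-0.015
near [[340.0, 249.0], [366.0, 228.0], [359.0, 264.0], [385.0, 243.0]]
far [[280.0, 203.0], [306.0, 183.0], [262.0, 188.0], [287.0, 169.0]]
-0.01
near [[340.0, 256.0], [366.0, 235.0], [360.0, 271.0], [386.0, 250.0]]
far [[281.0, 210.0], [307.0, 190.0], [263.0, 195.0], [288.0, 176.0]]
-0.005
near [[341.0, 263.0], [367.0, 242.0], [360.0, 278.0], [386.0, 257.0]]
far [[282.0, 217.0], [307.0, 197.0], [264.0, 202.0], [289.0, 183.0]]
0
near [[342.0, 270.0], [367.0, 249.0], [361.0, 285.0], [386.0, 264.0]]
far [[283.0, 224.0], [308.0, 204.0], [264.0, 209.0], [290.0, 190.0]]
0.005
near [[342.0, 276.0], [368.0, 256.0], [362.0, 292.0], [387.0, 271.0]]
far [[284.0, 230.0], [309.0, 211.0], [265.0, 216.0], [291.0, 196.0]]
-0.015 [[261.0, 232.0], [261.0, 254.0], [298.0, 232.0], [298.0, 254.0]]
-0.01 [[261.0, 229.0], [261.0, 251.0], [298.0, 229.0], [298.0, 251.0]]
-0.005 [[261.0, 227.0], [262.0, 248.0], [297.0, 227.0], [297.0, 248.0]]
0 [[262.0, 224.0], [262.0, 245.0], [297.0, 224.0], [297.0, 245.0]]
0.017 [[263.0, 217.0], [263.0, 237.0], [296.0, 217.0], [295.0, 237.0]]
```

View pics/s2z.png

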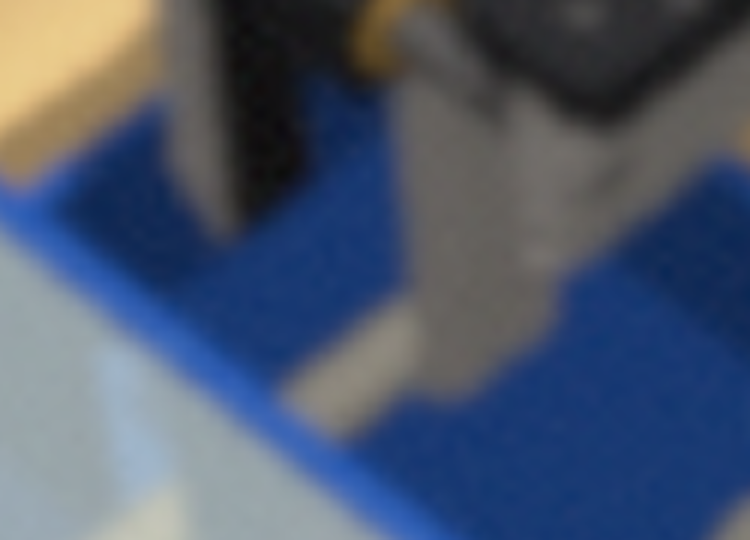

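View pics/w3z.png

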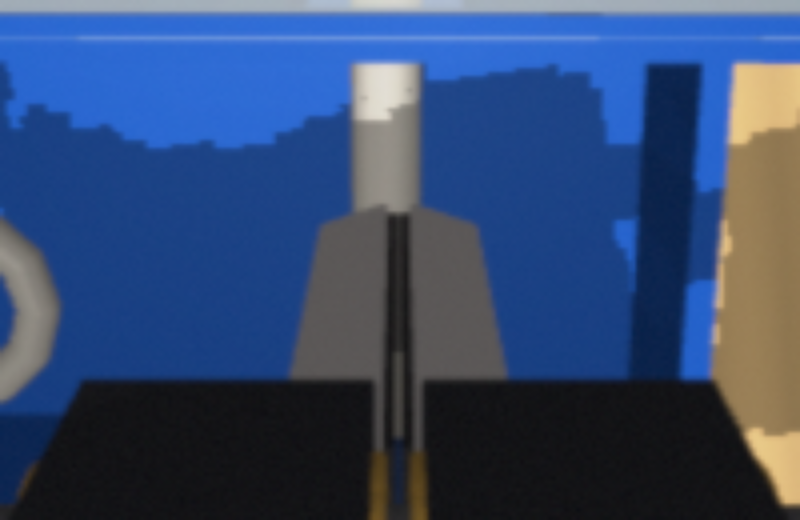

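The images show what went wrong. In both the side and the wrist view the real fingertips stand about 16 mm *behind* the reported TCP, not 17 mm ahead. They shut about 7 mm above the rod without touching it. I'll reopen, go about 30 mm deeper in reported z, and check.

>>> drive_tool --increments '[[[0,0,0],[0,0,0],0.42],[[0,0,0],[0,0,0],0.42],[[0,0,0],[-1.2,0,0],0.42],[[0,0,0],[0,0,0],0.42],[[0,0,0],[0,0,8],0.42],[[0,0,0],[0,0,8],0.42],[[0,0,0],[0,0,7],0.42],[[0,0,0],[0,0,5],0.42],[[0,0,0],[0,0,0],0.42],[[0,0,0],[0,0,0],0.42]]'

```text
time_s: 7.2
ee_pos: [0.5676, 0.1302, 0.0006]
eef_rot: [-3.142, -0.0, -0.138]
force: [1.4, 0.1, -0.6]
grip_width: 0.0395
```

```bash
python3 - <<'E'
from h import *
o=ctrl.get_obs();M=Rt(o);e=o['ee_pos'];print(e,o['force'])
cv2.imwrite('pics/s5.png',cv2.resize(ctrl.camera('side')[210:300,190:290,::-1],None,fx=6,fy=6,interpolation=2))
for d in (-.02,-.015,-.01):
    print(d,[((proj(C['side'],e+M@np.array([w,y,d]))-[190,210])*6)[0].round().tolist() for w in (-.0195,-.032) for y in (-.008,.008)])
E
```

```text
[0.56764685 0.13018669 0.00064532] [ 1.3847352   0.11931416 -0.5832446 ]
-0.02 [[275.0, 426.0], [313.0, 395.0], [304.0, 449.0], [342.0, 417.0]]
-0.015 [[276.0, 436.0], [314.0, 405.0], [305.0, 459.0], [343.0, 427.0]]
-0.01 [[277.0, 446.0], [315.0, 415.0], [306.0, 469.0], [343.0, 437.0]]
```

View pics/s5.png

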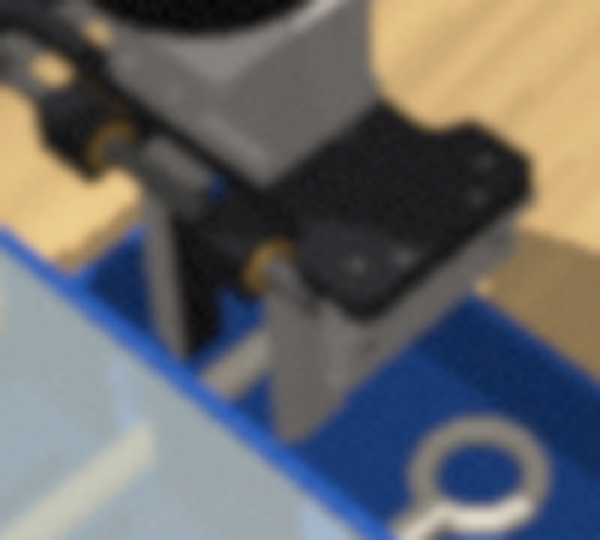

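>>> drive_tool --increments '[[[0,0,0],[0,0,4],0.42],[[0,0,0],[0,0,1],0.42],[[0,0,0],[0,0,0],0.3],[[0,0,0],[0,0,0],0.2],[[0,0,0],[0,0,0],0.1],[[0,0,0],[0,0,0],0],[[0,0,0],[0,0,0],0],[[0,0,0],[0,0,0],0]]' --squeeze 50

```text
time_s: 8.25
ee_pos: [0.5676, 0.1302, -0.0045]
eef_rot: [-3.142, -0.0, -0.138]
force: [0.8, -0.0, -0.6]
grip_width: 0.0108
```

Now it holds (10.8 mm). Tipping the free end up about the tail.

>>> drive_tool --increments '[[[-1,0,0],[0,0.6,-3.3],0],[[-2,0,0],[0,1.1,-6.7],0],[[-2,0,0],[0,1.1,-6.7],0],[[-2,0,0],[0,1.1,-6.7],0],[[-2,0,0],[0,1.1,-6.7],0],[[-2,0,0],[0,1.1,-6.7],0],[[-1,0,0],[0,0.6,-3.3],0],[[0,0,0],[0,0,0],0]]'

```text
time_s: 9.25
ee_pos: [0.5671, 0.1273, 0.0359]
eef_rot: [2.932, -0.0, -0.137]
force: [-0.1, -0.0, 0.1]
grip_width: 0.0106
```

```bash
python3 - <<'E'
from h import *
o=ctrl.get_obs();M=Rt(o);e=o['ee_pos'];print(e,o['force'],o['moment'],o['grip_width'])
tail=e+M@np.array([0,-.190,-.0355]); fr=e+M@np.array([0,.04,-.0355])
print('tail,free',tail,fr, 'orig tail',T(BIN,[(148,-40,31)]))
im=ctrl.camera('side'); print(proj(C['side'],[tail,fr]))
cv2.imwrite('pics/s6.png',cv2.resize(im[200:380,110:310,::-1],None,fx=3,fy=3,interpolation=2))
cv2.imwrite('pics/w6.png',ctrl.camera('wrist')[:,:,::-1]); 
E
```

```text
[0.56709583 0.12731629 0.03594796] [-0.13748718 -0.02053889  0.11409911] [0.01627851 0.01776713 0.00538288] 0.010646397989284179
tail,free [0.59356542 0.31872313 0.03114858] [0.56274668 0.09587517 0.07899201] orig tail [[0.59450909 0.31826258 0.031     ]]
[[144.88002581 338.27257253]
 [243.7872821  241.23096946]]
```

View pics/s6.png

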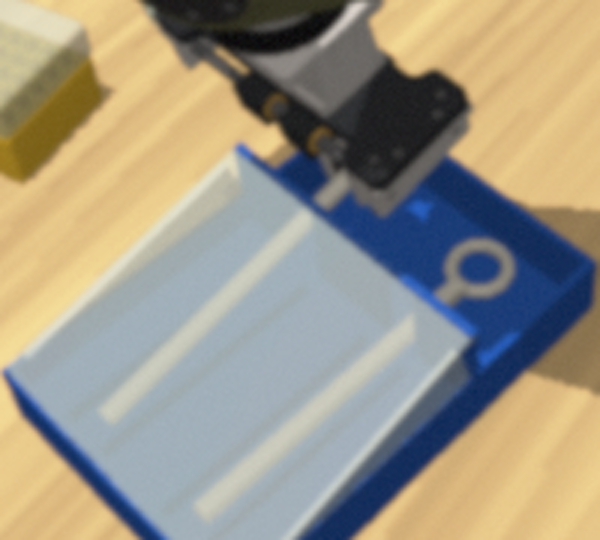

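View pics/w6.png

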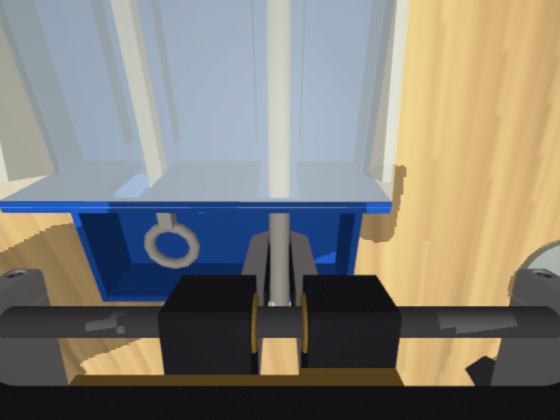

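The tail is seen at (145,338), as predicted, so the rod turned rigidly with the gripper. Drawing out along its axis.

>>> drive_tool --increments '[[[0,0,0],[0,8,0],0],[[0,0,0],[0,16,0],0],[[0,0,0],[0,20,0],0],[[0,0,0],[0,20,0],0],[[0,0,0],[0,20,0],0],[[0,0,0],[0,20,0],0],[[0,0,0],[0,16,0],0]]'

```text
time_s: 10.22
ee_pos: [0.5508, 0.0094, 0.0612]
eef_rot: [2.932, -0.0, -0.138]
force: [0.4, 0.0, -0.9]
grip_width: 0.011
```

>>> drive_tool --increments '[[[0,0,0],[0,20,0],0],[[0,0,0],[0,20,0],0],[[0,0,0],[0,20,0],0],[[0,0,0],[0,20,0],0],[[0,0,0],[0,20,0],0],[[0,0,0],[0,20,0],0],[[0,0,0],[0,20,0],0],[[0,0,0],[0,15,0],0],[[0,0,0],[0,5,0],0],[[0,0,0],[0,0,0],0]]'

```text
time_s: 11.48
ee_pos: [0.5294, -0.1443, 0.0941]
eef_rot: [2.932, 0.0, -0.138]
force: [0.5, -0.5, -0.9]
grip_width: 0.0109
```

```bash
python3 - <<'E'
from h import *
o=ctrl.get_obs();M=Rt(o);e=o['ee_pos'];print(e,o['force'],o['moment'],o['grip_width'])
tail=e+M@np.array([0,-.190,-.0355]); fr=e+M@np.array([0,.04,-.0355])
print('tail,free',tail,fr)
print(proj(C['side'],[tail,fr]),proj(C['top'],[tail,fr]))
cv2.imwrite('pics/s7.png',ctrl.camera('side')[:,:,::-1])
cv2.imwrite('pics/t7.png',ctrl.camera('top')[:,:,::-1])
cv2.imwrite('pics/w7.png',ctrl.camera('wrist')[:,:,::-1]); 
# goal pose: rod level, along rest; tool with d=-.0355 at rest grip point
yaw=REST[2]+np.pi
G=T(REST,[(75,0,38.5)])[0]
Rg=R.from_euler('xyz',[np.pi,0,yaw-np.pi/2]).as_matrix()
tcp=G+Rg[:,2]*.0355
print('G',G,'tcp',tcp,'rot',np.degrees(R.from_matrix(M.T@Rg).as_rotvec()),'shift now-axes',M.T@(tcp-e)*1e3,'goal-axes',Rg.T@(tcp-e)*1e3)
E
```

```text
[ 0.52942434 -0.14428707  0.09410036] [ 0.48214626 -0.47432752 -0.92386434] [0.00012905 0.04739834 0.03928056] 0.010858021086229745
tail,free [0.55602332 0.04710273 0.08933733] [ 0.52505558 -0.17573365  0.13713845]
[[262.64932736 222.75892286]
 [338.9189769  148.02804215]] [[249.87282789 197.72423826]
 [399.89259264 212.21829811]]
G [ 0.51074731 -0.31989417  0.0385    ] tcp [ 0.51074731 -0.31989417  0.003     ] rot [11.99110035  0.38596594 -3.65276931] shift now-axes [  5.67760424 153.71885435 125.79442945] goal-axes [ -5.62454731 176.50792755  91.10036132]
```

View pics/s7.png

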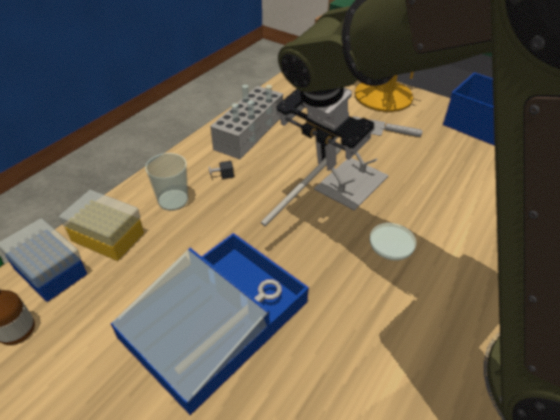

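View pics/t7.png

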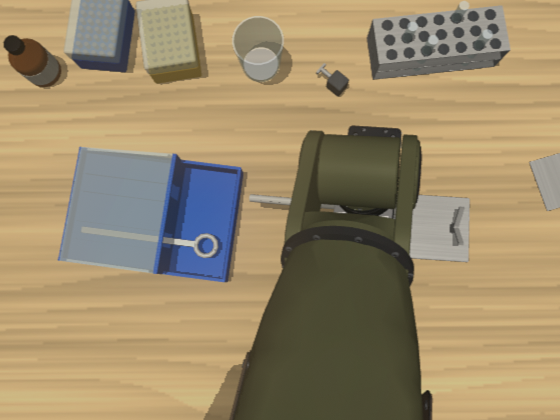

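View pics/w7.png

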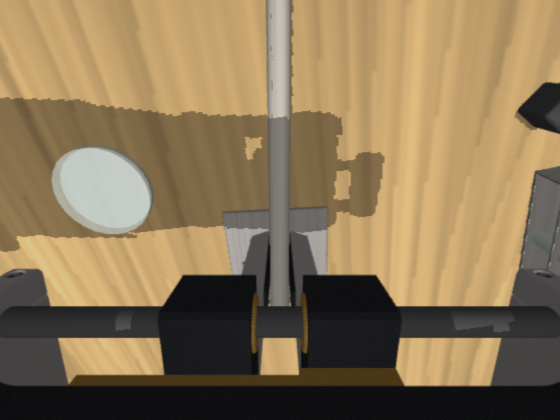

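>>> drive_tool --increments '[[[2,0.07,-0.6],[0,0,0],0],[[3,0.1,-0.9],[0,0,0],0],[[3,0.1,-0.9],[0,0,0],0],[[3,0.1,-0.9],[0,0,0],0],[[1,0.03,-0.3],[0,0,0],0],[[0,0,0],[0,10,0],0],[[0,0,0],[-1,20,0],0],[[0,0,0],[-1,25,0],0],[[0,0,0],[-1,30,0],0],[[0,0,0],[-1,30,5],0],[[0,0,0],[-1,25,10],0],[[0,0,0],[-0.6,20,10],0],[[0,0,0],[0,12,10],0],[[0,0,0],[0,4.5,10],0],[[0,0,0],[0,0,5],0],[[0,0,0],[0,0,0],0],[[0,0,0],[0,0,0],0]]'

```text
time_s: 13.75
ee_pos: [0.511, -0.3195, 0.0445]
eef_rot: [3.141, -0.001, -0.074]
force: [0.2, 0.4, -0.7]
grip_width: 0.0105
```

```bash
cat > chk.py <<'E'
from h import *
import sys
k=sys.argv[1]
o=ctrl.get_obs();M=Rt(o);e=o['ee_pos'];print(o['time_s'],e,o['force'],o['moment'],o['grip_width'])
tail=e+M@np.array([0,-.190,-.0355]); fr=e+M@np.array([0,.04,-.0355])
print('tail,free',tail,fr)
print('side',proj(C['side'],[tail,fr]).tolist(),'top',proj(C['top'],[tail,fr]).tolist())
im=ctrl.camera('side'); cv2.imwrite(f'pics/s{k}.png',cv2.resize(im[90:240,260:420,::-1],None,fx=5,fy=5,interpolation=2)[:600])
im=ctrl.camera('top'); cv2.imwrite(f'pics/t{k}.png',cv2.resize(im[160:280,330:530,::-1],None,fx=4,fy=4,interpolation=2))
cv2.imwrite(f'pics/w{k}.png',ctrl.camera('wrist')[:,:,::-1])
yaw=REST[2]+np.pi
G=T(REST,[(75,0,38.5)])[0]
Rg=R.from_euler('xyz',[np.pi,0,yaw-np.pi/2]).as_matrix()
tcp=G+Rg[:,2]*.0355
print('rot',np.degrees(R.from_matrix(M.T@Rg).as_rotvec()),'shift',M.T@(tcp-e)*1e3)
c=ctrl.calibration('wrist')
print('wrist: plate corners',proj(c,T(REST,[(-75,55,6),(-75,-55,6)])).tolist(),'tips',proj(c,T(REST,[(x,y,57) for x in(-45,45) for y in (27.5,-27.5)])).tolist(), 'V', proj(c,T(REST,[(x,0,30) for x in(-45,45)])).tolist(),'tail',proj(c,tail).tolist())
E
python3 chk.py 8
```

```text
13.75 [ 0.51104231 -0.31946966  0.0445384 ] [ 0.24217754  0.42552624 -0.67351039] [-0.11869478  0.08460906  0.04573638] 0.01048270412401214
tail,free [ 0.52508041 -0.12998099  0.07999579] [ 0.50804952 -0.35934957  0.08004735]
side [[325.3140568006857, 181.3586925666903], [380.9261591142774, 131.64617375656087]] top [[363.1538396293687, 216.9820698408733], [510.1623498928608, 226.3288324669042]]
rot [ 0.01284476 -0.05096145 -0.00065512] shift [-0.29970347  0.4358787  41.53825001]
wrist: plate corners [[356.1621295895064, 18.310118992899078], [201.95791795447036, 18.22568605318648]] tips [[327.3688770031162, 45.55783602298649], [231.06811467601057, 45.51931786374297], [321.5226417532613, 198.65424385321907], [236.90742370527835, 198.69051284434758]] V [[279.1505332835673, 56.54297877250923], [279.1535635795149, 190.02233128581375]] tail [[279.88140897718444, -148.5233953986135]]
```

View pics/s8.png

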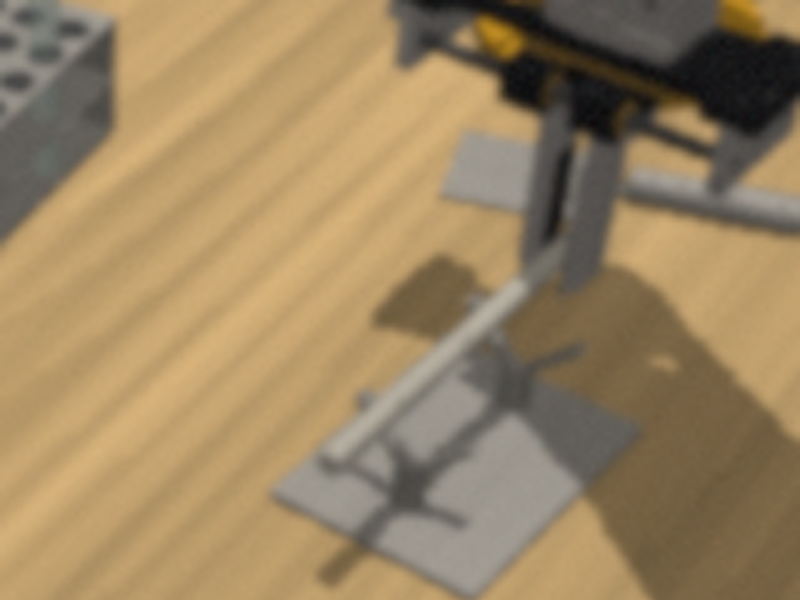

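View pics/t8.png

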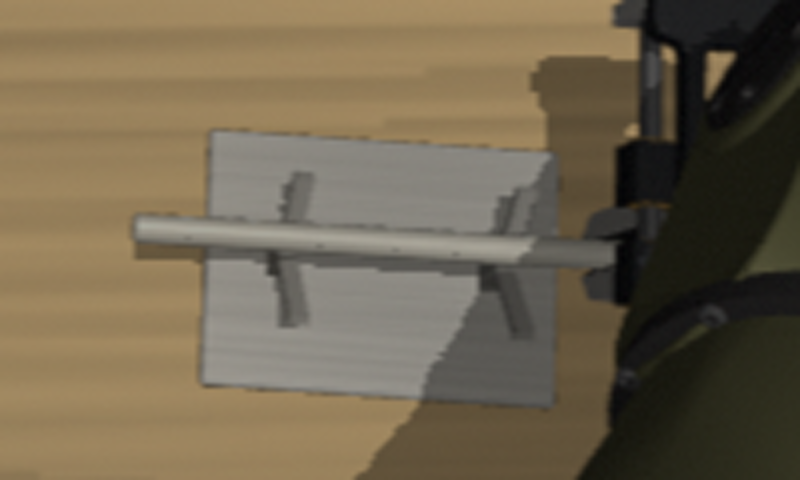

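View pics/w8.png

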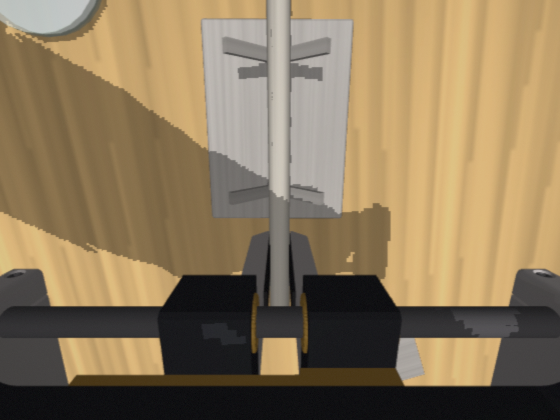

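Rod tail seen at top (363.7,217) and side (326,181), matching prediction, and it is level over both Vs. The wrist view puts the V about 1.5 mm to the left, so I'll nudge x by −1 mm and lower.

>>> drive_tool --increments '[[[0,0,0],[-1,0.4,5],0],[[0,0,0],[0,0,8],0],[[0,0,0],[0,0,8],0],[[0,0,0],[0,0,7],0],[[0,0,0],[0,0,5],0],[[0,0,0],[0,0,3],0],[[0,0,0],[0,0,2],0],[[0,0,0],[0,0,0],0]]'

```text
time_s: 14.9
ee_pos: [0.5097, -0.3202, 0.0061]
eef_rot: [3.142, -0.0, -0.075]
force: [-0.3, -0.5, -1.2]
grip_width: 0.0104
```

```bash
python3 chk.py 9
```

```text
14.9 [ 0.50972303 -0.32017633  0.00614117] [-0.33748745 -0.50844922 -1.15201511] [-0.13143338  0.1191678   0.01065162] 0.010422749432685917
tail,free [ 0.52388823 -0.13070346  0.04163241] [ 0.50672208 -0.36006196  0.041643  ]
side [[324.5235025783185, 195.10858618708153], [378.9458532779686, 144.9871849535941]] top [[360.3341188251003, 220.37816454068215], [501.0004324907178, 229.4179342385374]]
rot [ 0.0026465  -0.02533274 -0.03444675] shift [ 0.99897529 -0.35796705  3.14159075]
wrist: plate corners [[374.6937137386571, -6.189249807901547], [187.21533212574533, -6.232196546175118]] tips [[343.62267922822474, 20.981091893791444], [219.88852734315572, 20.967409032820512], [333.969068415054, 214.82952488556003], [228.87351811547006, 214.90672387151338]] V [[281.2599811814789, 38.70352486821605], [281.0363219895009, 202.07659399012886]] tail [[279.65287537681274, -147.43543900202724]]
```

View pics/s9.png

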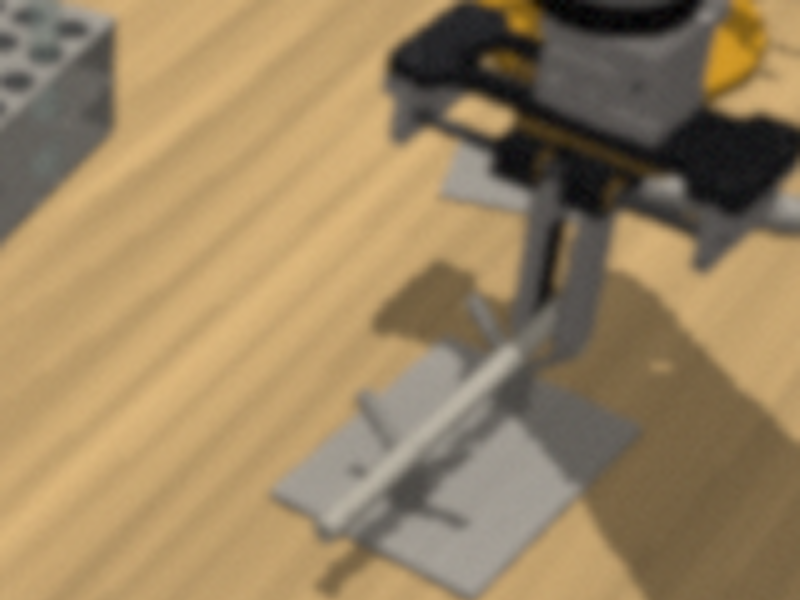

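View pics/w9.png

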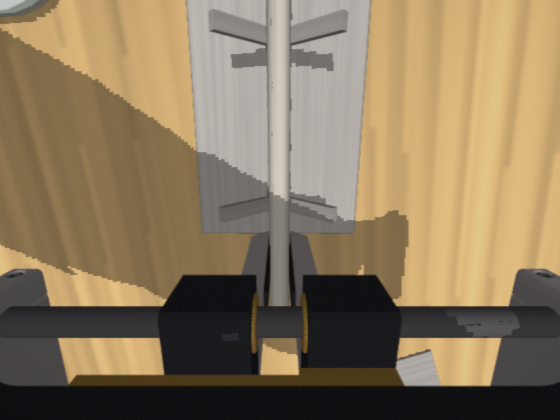

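>>> drive_tool --increments '[[[0,0,0],[0,0,1],0],[[0,0,0],[0,0,1],0],[[0,0,0],[0,0,0.6],0],[[0,0,0],[0,0,0],0]]'

```text
time_s: 15.55
ee_pos: [0.5097, -0.3201, 0.0036]
eef_rot: [-3.142, -0.0, -0.075]
force: [-0.5, 0.4, 1.7]
grip_width: 0.0102
```

>>> drive_tool --increments '[[[0,0,0],[0,0,0.5],0],[[0,0,0],[0,0,0],0]]'

```text
time_s: 15.8
ee_pos: [0.5097, -0.3202, 0.0032]
eef_rot: [3.142, -0.0, -0.075]
force: [-1.5, 0.5, 2.3]
grip_width: 0.0106
```

>>> drive_tool --increments '[[[0,0,0],[0,0,0.5],0],[[0,0,0],[0,0,0],0]]'

```text
time_s: 16.05
ee_pos: [0.5098, -0.3203, 0.0027]
eef_rot: [3.141, -0.001, -0.075]
force: [-2.4, -0.7, 4.7]
grip_width: 0.0106
```

Contact is building (4.7 N up), which fits the rod seating at the expected height. A quick look before release.

>>> drive_tool --increments '[[[0,0,0],[-0.5,0,0],0],[[0,0,0],[0,0,0],0],[[0,0,0],[0,0,0],0]]' --squeeze 8

```text
time_s: 16.42
ee_pos: [0.5091, -0.32, 0.0023]
eef_rot: [-3.141, -0.0, -0.075]
force: [-1.1, -0.9, -0.5]
grip_width: 0.0116
```

```bash
python3 chk.py 10
```

```text
16.425 [ 0.5091103 -0.3199893  0.0023148] [-1.05313562 -0.88676989 -0.45933536] [-0.11578049  0.18577357 -0.01180467] 0.011582313335229877
tail,free [ 0.52328941 -0.13052852  0.03786498] [ 0.50612011 -0.35988678  0.03780423]
side [[324.5856625068539, 196.57170446808712], [378.88589367187427, 146.40373160504527]] top [[359.92960602616597, 220.98875771524226], [499.99718063323485, 229.99887202819718]]
rot [-0.01513047 -0.00570919 -0.03523432] shift [ 1.6254081  -0.21724705 -0.68498239]
wrist: plate corners [[378.0220939988868, -8.916873964347985], [186.37457792971932, -8.920512002728856]] tips [[347.05981598701607, 18.11842556012408], [219.6524832253739, 18.125025624272183], [336.6417272091324, 217.31075473944156], [228.88582131582228, 217.37253292543727]] V [[282.5962411205803, 36.79612395782337], [282.19059698239795, 203.9218927127338]] tail [[279.76893183534827, -147.6831201140286]]
```

View pics/s10.png

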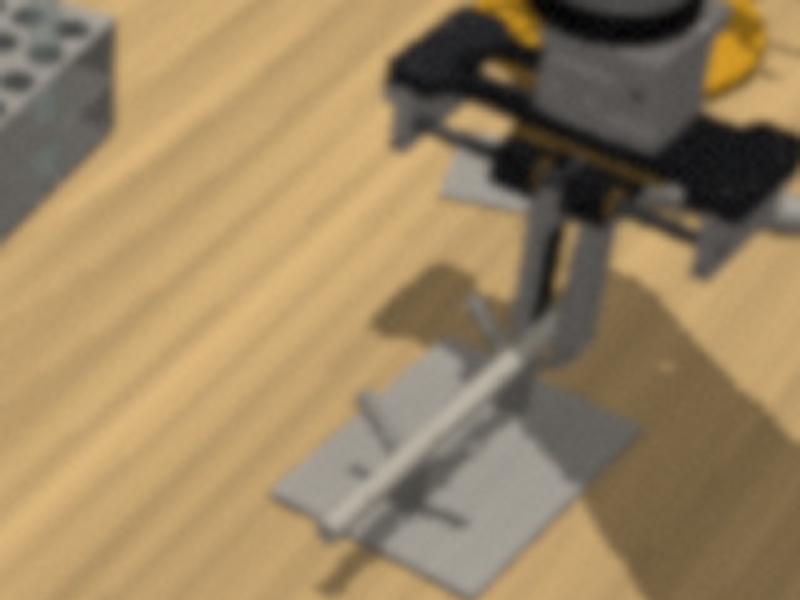

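View pics/t10.png

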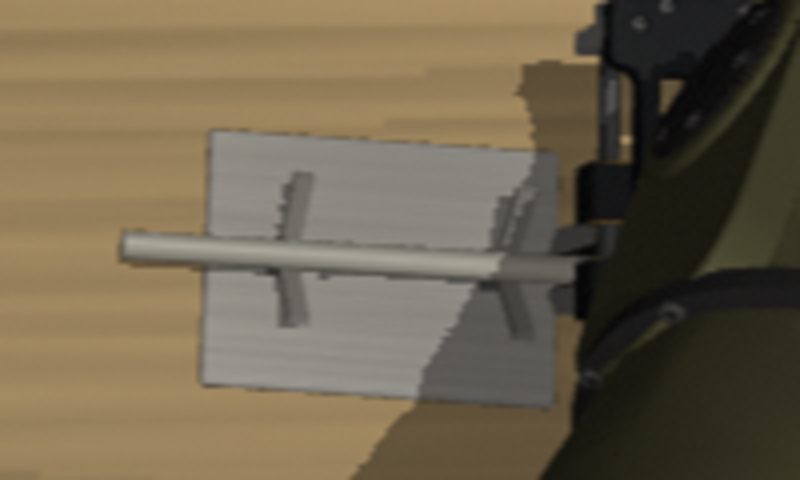

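Seated in both Vs: with the grip eased to 8 N the contact force fell away and the rod didn't drop. Releasing and retreating upward.

>>> drive_tool --increments '[[[0,0,0],[0,0,0],0.15],[[0,0,0],[0,0,0],0.22],[[0,0,0],[0,0,0],0.32],[[0,0,0],[0,0,0],0.38],[[0,0,0],[0,0,0],0.38],[[0,0,0],[0,0,-4],0.38],[[0,0,0],[0,0,-10],0.38],[[0,0,0],[0,0,-20],0.38],[[0,0,0],[0,0,-25],0.38],[[0,0,0],[0,0,-30],0.38],[[0,0,0],[0,0,-30],0.38],[[0,0,0],[0,0,-20],0.38],[[0,0,0],[0,20,0],0.38],[[0,0,0],[0,30,0],0.38],[[0,0,0],[0,30,0],0.38],[[0,0,0],[0,10,0],0.38],[[0,0,0],[0,0,0],0.38]]'

```text
time_s: 18.7
ee_pos: [0.502, -0.4102, 0.1409]
eef_rot: [-3.141, 0.0, -0.076]
force: [0.4, -0.1, -1.0]
grip_width: 0.0358
```

```bash
python3 chk.py 11 | head -1; python3 - <<'E'
from h import *
cv2.imwrite('pics/tf.png',ctrl.camera('top')[:,:,::-1])
E
```

```text
18.7 [ 0.5019976  -0.41019676  0.14085065] [ 0.41885278 -0.14226119 -0.99532597] [-0.13821614  0.0999999   0.05583502] 0.03575703369204434
```

View pics/s11.png

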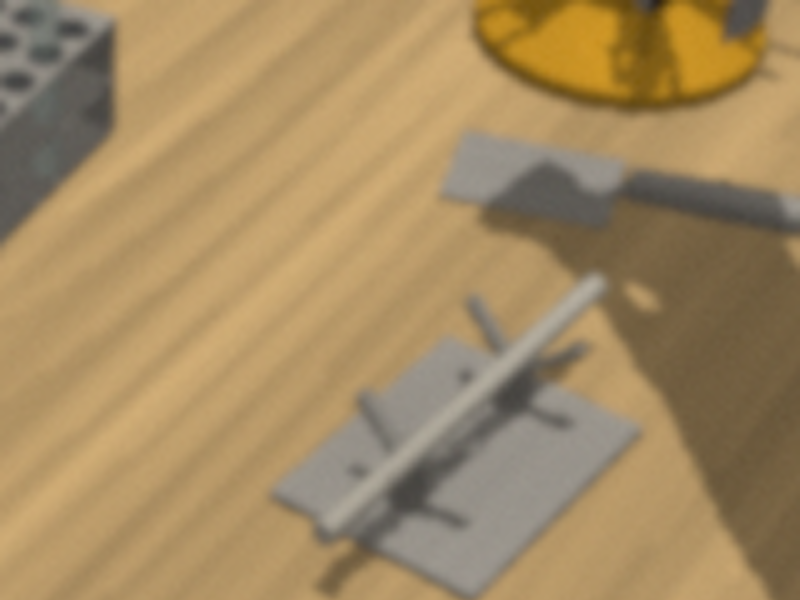

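View pics/t11.png

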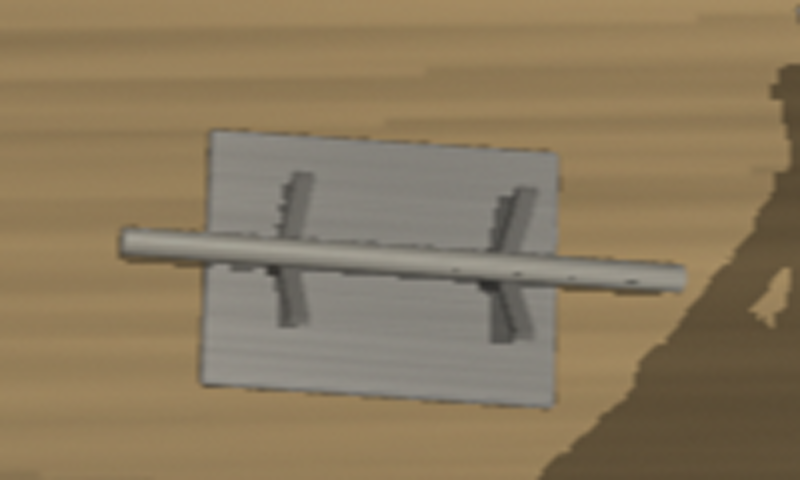

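View pics/tf.png

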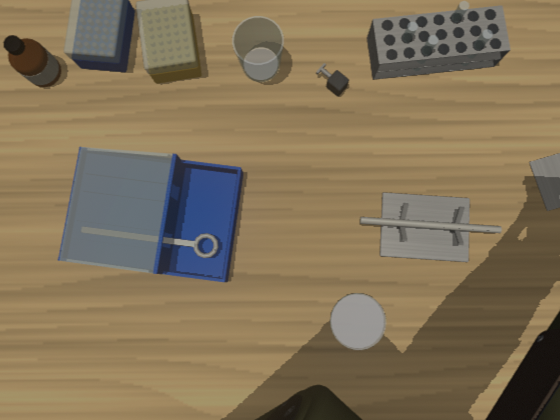

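The rod lies across both Vs, with ends at about (360.5,221) and (501,230) in top. The ring rod is unmoved at (206,245). I'll check centring numerically, then hand in.

```bash
python3 - <<'E'
from h import *
a=ray(C['top'],pix((121,243),330,160,4),.0385);b=ray(C['top'],pix((685,279),330,160,4),.0385)
m=(a+b)/2; d=m[:2]-np.array(REST[:2]); u=np.array([np.cos(REST[2]),np.sin(REST[2])])
print('len',np.linalg.norm(a-b),'offset along',d@u,'across',d@[-u[1],u[0]],'yaw err',np.arctan2(*(b-a)[1::-1])-REST[2])
sa=ray(C['side'],pix((325,530),260,90,5),.0385);sb=ray(C['side'],pix((602,282),260,90,5),.0385)
print('side along',((sa+sb)/2)[:2]@u-np.array(REST[:2])@u,np.linalg.norm(sa-sb))
E
```

```text
len 0.2313742192664778 offset along 0.0006961924452550547 across -0.0005962625616059205 yaw err -0.00015947086371559394
side along 0.0023157444234113145 0.23033911411350655
```

```bash
python3 -c "
from station import ctrl
print(ctrl.hand_in())"
```

```text
the job is handed in; nothing more can be done
None
```

The plain rod now lies across both V posts of the rest. I tipped it 12° about its tail, drew it out through its slot over the lip, and laid it down without dropping it. I handed the job in at about 19 s. The ring-ended rod is still in its slot.

**Last checks:**
- **Centring:** the rod is 0.7 mm off centre along the rest by the top camera and 2.3 mm by the side camera. The two disagree by about their stated calibration error.
- **Seating:** it is 0.6 mm off across the rest, and its direction matches the rest's to within 0.01°. It did not drop when I eased the grip or when I let go.
- **Forces:** the highest wrist reading I saw was about 5 N, and that was as the rod seated. The robot was clear of everything at hand-in.

**What went wrong:** the first grasp closed on nothing. The side and wrist images both showed the fingertips about 16 mm behind the reported TCP, while the tool description puts them 17 mm ahead. I reopened, went about 33 mm deeper than that description implied, and gripped normally. That first close moved nothing I could detect, and I used the corrected offset for the rest of the job.

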